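Start a levelling bolt by feel in a cabinet plinth boss

TASK

Take the big hex-headed bolt out of the blue crate, leaving the other parts alone, and set it upright, tip down, into the threaded boss on the red plinth so that it rests on the first thread. Press lightly and turn it backward (anticlockwise seen from above) until it climbs to the end of the thread and you feel it drop, then turn it forward (clockwise) one full turn, regripping as often as you need. Finish while holding: keep the fingers gripped on the bolt's head, with the bolt upright and started in the boss.

Things in the scene. Friction and masses are not known exactly. Their poses are not given: they have to be found in the camera images.
- bolt: The steel bolt to start, 0.3 kg, 86 mm long, head up in any one of the crate's six holes; the only part with a large hexagonal head. Origin: centre of the tip; z points from tip to head; x is square to one pair of flats (others every 60 degrees). Shank core 16.6 mm in diameter, its last 6 mm tapering to 8.6 mm at the tip; a 34 mm round collar lies 58 to 66 mm above the origin.
- bolt_head (a point): Centre of the bolt's hexagon, 76 mm above the tip, axes as the bolt's. The hexagon is 36 mm across flats and 20 mm tall (66 to 86 mm above the tip).
- bolt_start: The two lower ends of the bolt's thread; fixed to the bolt. Origin on its axis 12 mm above the tip. Right-hand, two-start, 24.8 mm over the crests, starting at two points half a turn apart on the bolt's x axis. Lead 14 mm a turn: clockwise from above is forward and sinks the bolt, anticlockwise is backward and raises it.
- boss_mouth (a point): Centre of the top opening of the fixed upright steel boss, 54 mm above the table; z points up. The boss is a tube 44 mm in outer diameter with a 28.6 mm bore and an inner thread, 18 mm inside its crests. Let in at any yaw, the bolt comes to rest on that thread with its tip 17 to 24 mm below the mouth (it may catch lightly on an edge before).
- boss_start: The two upper ends (first 18 degrees) of the boss's thread, half a turn apart; fixed. Origin on the boss axis 5 mm below the mouth. Turned back, the bolt climbs until its tip is about 17 mm below the mouth (within half a turn), then can drop about 7 mm into the groove (2 mm play); a forward turn sinks it 14 mm more, tip then 36 to 38 mm below the mouth. Self-locking: it stays when let go.
- plinth: Fixed red steel plinth sheet, 170 by 140 mm, 6 mm thick, with 30 mm upturned flanges along its +x and +y edges, and a 90 by 70 by 6 mm nut plate in the middle that carries the boss. Origin: centre of its underside, straight below the boss.
- crate: Fixed blue stock crate, 200 (x) by 275 mm (y), walls 78 mm tall. A grey insert, top 64 mm above the table, has 26 mm square holes in a 2 by 3 grid 75 mm apart (x = +-37.5, y = -75, 0, 75 mm). Parts stand with heads resting on the insert: the bolt's collar is at 64 mm, its hexagon at 72 to 92 mm. Origin: centre of the underside.
- round_bolt: Bystander in the crate: plain steel bolt with a round head 36 mm in diameter, 22 mm tall, standing on the insert. Origin: tip.
- square_bolt: Bystander in the crate: plain steel bolt with a square head 32 mm wide, 18 mm tall. Origin: tip.
- rod: Bystander in the crate: plain steel rod 24 mm in diameter, 85 mm long, its top 25 mm above the insert. Origin: lower end.
- flange_pin: Bystander in the crate: steel pin with a 44 mm wide, 6 mm thick flange and an 18 mm stub, 22 mm above the insert in all. Origin: tip.
- small_bolt: Bystander in the crate: small hex bolt, head 20 mm across flats on a 35 mm washer, 16 mm tall in all. Origin: tip.
- spacer: Bystander: aluminium tube standing on the bench, 32 mm in diameter, 30 mm tall.
There are look-alikes about, which are no part of the job. What is shaped like the bolt but yellow is not meant.

How it is judged:
By the outcome, as a careful person would: the job done as asked, in the order asked, and still so for the second after the job is handed in, while the arm keeps its last pose, push and grip.
It also fails if it takes over 72 s, if anything falls off the work surface, if the arm or the gripper's body presses on something with over 40 N, if the wrist force passes 120 N, or if a joint passes its speed limit or range.

ROBOT

A 6-joint arm with a two-finger parallel gripper is mounted at the origin on the work surface. World frame = base frame: x ahead of the robot, y to its left, z up, the work surface at z = 0. Lengths are in m, angles in degrees, forces in N, time in s.
With the tool pointing down it reaches from about 0.4 to 0.825 m from the base axis. Payload 7 kg.
Tool frame: the origin (TCP) lies midway between the tips of the shut fingers; the grasp point (between the pads) lies 19 mm behind it; z points along the fingers, y is the line along which they close (so a half turn about z gives the same grasp; the last joint's range is limited). The gripper opens to 88 mm and grips with 3 to 60 N. Pads are 19 mm wide; open, the fingers measure 130 mm over their backs; the gripper's body (78 mm by 193 mm) begins 47 mm behind the grasp point.
Start: joints at [-49.039, 20.546, 0.682, 0, -70.136, -16.507], TCP at [0.279, -0.614, 0.227] pointing down, gripper open.
Joint ranges: [-176.03, 176.03], [-82.01, 121.73], [-58.28, 71.71], [-173.87, 95.51], [-174.79, -0.11], [-173.66, 173.66]. Speed limits (degrees/s): [136.94, 136.94, 172.46, 180, 180, 180].

INTERFACE

Orientations are given as [roll, pitch, yaw] about the fixed x, y, z axes, in that order (R = Rz(yaw) Ry(pitch) Rx(roll)).
In Python, from plant import telemetry, viewer, workorder gives the robot as it stands. The module is installed in compiled form; this text tells all that it offers.
- The arm moves only by the tool carry_out, never from a script. Its argument "rows" is a list of rows, each a list of 6 numbers: the shift along the tool's x, y, z in m, then the turn, a rotation vector about the tool's x, y, z in rad. In form: [[tx, ty, tz, ax, ay, az], ...]. A call has 1 to 8 rows; each row is the pose to reach, as a shift and turn from the pose commanded when the call began, along the tool's axes at that moment; what a row does not reach only later rows make up. A row lasts 1/8 s, in which the tool goes at most 62.5 mm and 10.7 degrees, less where a joint would pass 70% of its speed; a pose out of reach is approached as far as the arm can. A call with a gripper value outside its range is refused whole. "grip" is the gripper's target within -1 to 1 (fully open at 1, half-way at 0, shut at -1), set as the call begins (left out, the last holds). The fingers move at their own pace and stop on an object; the grip force is fixed at half the most. Time passes only in rows, so rows that repeat a pose let the fingers close. It gives the time, the measured TCP pose, the force, the opening and the grip force at its end, in the units of the state.
- telemetry.get_obs(): the state, without advancing time (a new reading comes with each control period).
- viewer.snapshot(name): name is "scene" or "top"; returns the picture (400x640x3 uint8, red, green, blue); there is no depth.
- viewer.camera_info(name): a dict with "intrinsics" (3x3 intrinsics, pixels), "extrinsics" (4x4, takes a point from camera to world coordinates). Camera axes: x right, y down, z forward; pixel columns grow to the right and rows downward; lengths in m; the calibration is good to about 2 mm. A picture is of the moment at which its call begins. camera_info takes no time and is no camera call.
- workorder.close_job(): hands the job in; it is judged then, once.
The state is a dict: "clock": time; "joint_pos": joint angles; "qvel": joint speeds; "tau": joint torques, N m; "tool_pos": TCP position; "orientation": TCP orientation; "force": force on the tool from outside, world axes, zero at the start; "moment": the same for the moment, N m; "opening": finger opening in m; "gripper_force": force on a finger pad.
Only numpy, scipy, OpenCV 4.12 (cv2) and the standard library are available. Lean on these libraries where they do the work, as an engineer would, in place of code of your own. Each camera call takes 0.05 s, during which the arm holds its last target. There are 200 camera calls.

## Working session

There is one attempt and no reset: what is moved stays moved. The work goes in short steps, Python scripts to look and compute and a tool call to move; the robot and the scene stay as the last step left them, time stands still between calls to the robot, and variables do not carry over. Pictures are saved under pics/ and viewed, at most 10 in all, crops included, and the job is handed in when it is done.

Besides the shell and the picture viewer there is one more tool, called in YAML: its name, and indented under it one key for each argument. carry_out: Moves the arm, as the interface text tells. Its arguments: {"type":"object","properties":{"rows":{"type":"array"},"grip":{"type":"number"}},"required":["rows"]}

```bash
mkdir -p pics
python3 - <<'E'
from plant import telemetry, viewer
import cv2,numpy as np
np.set_printoptions(precision=4,suppress=True)
print(telemetry.get_obs())
for n in("scene","top"):
    cv2.imwrite(f"pics/{n}0.png",viewer.snapshot(n)[:,:,::-1]); c=viewer.camera_info(n); print(n,c["intrinsics"],c["extrinsics"])
E
```

```text
{'clock': 0.0, 'joint_pos': array([-49.0398,  20.5887,   0.6331,  -0.02  , -70.1358, -16.5064]), 'qvel': array([-0.0162,  0.0425,  0.1187, -0.0081,  0.0083,  0.0577]), 'tau': array([  0.0006, -58.2728,  29.3045,   6.9972,   0.0068,  -0.0001]), 'tool_pos': array([ 0.2792, -0.614 ,  0.2256]), 'orientation': array([ 179.907,   -0.008, -155.553]), 'force': array([-0.0194,  0.3482,  0.2337]), 'moment': array([ 0.0077,  0.008 , -0.027 ]), 'gripper_force': 0.0, 'opening': 0.08736497347068357}
scene [[420.636    0.     312.7863]
 [  0.     420.636  194.9702]
 [  0.       0.       1.    ]] [[-0.4806  0.4823 -0.7324  1.0735]
 [ 0.8766  0.2429 -0.4154  0.3443]
 [-0.0224 -0.8417 -0.5395  0.5186]
 [ 0.      0.      0.      1.    ]]
top [[413.8506   0.     324.9636]
 [  0.     413.8506 200.8276]
 [  0.       0.       1.    ]] [[ 0.0238 -0.9982  0.0551  0.4681]
 [-0.9997 -0.0233  0.0106  0.0149]
 [-0.0093 -0.0553 -0.9984  0.8583]
 [ 0.      0.      0.      1.    ]]
```

View pics/scene0.png

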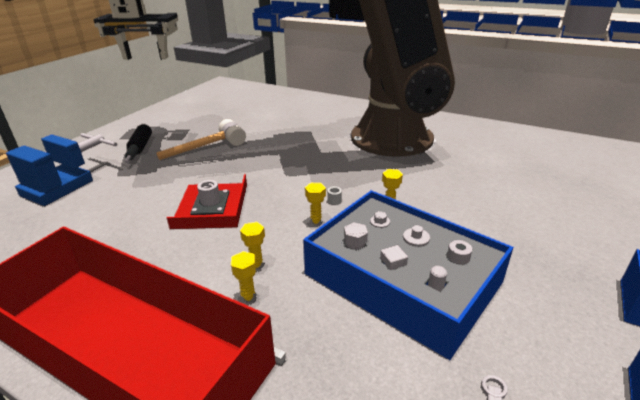

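View pics/top0.png

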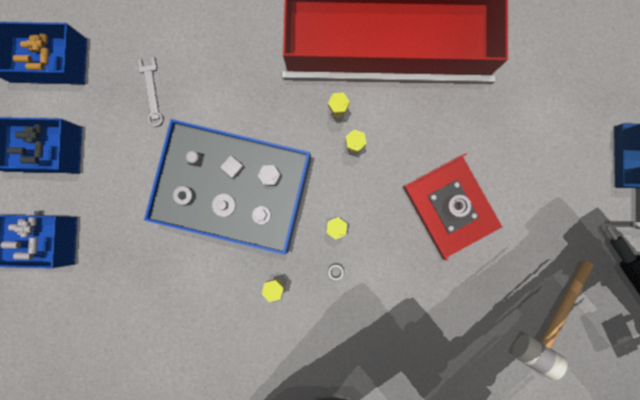

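The top view shows the big hex at (269,175), with the boss at (459,206). In the scene view the hex is at (355,234) and the boss at (208,187). 

What could be taken for the bolt, by top-view pixel:
- small hex (261,214)
- square (231,167)
- round or rod (193,158)
- flange pin (223,205)
- round (183,196)
- yellow hexes (339,103), (356,141), (337,228), (273,290)

My choice is the big steel hex at (269,175). I'll check it in a close crop.

Run:
```python
import cv2,numpy as np
t=cv2.imread("pics/top0.png");s=cv2.imread("pics/scene0.png")
def crop(im,u,v,w=40,h=30,k=10):
    c=cv2.resize(im[v:v+h,u:u+w],None,fx=k,fy=k,interpolation=cv2.INTER_CUBIC)
    for i in range(0,w,10):
        cv2.line(c,(i*k,0),(i*k,6),(0,255,0),1);cv2.putText(c,str(u+i),(i*k,16),0,.4,(0,255,0),1)
    for i in range(0,h,10):
        cv2.line(c,(0,i*k),(6,i*k),(0,255,0),1);cv2.putText(c,str(v+i),(8,i*k+4),0,.4,(0,255,0),1)
    return c
cv2.imwrite("pics/c1.png",np.vstack([np.hstack([crop(t,250,160),crop(s,335,215)]),np.hstack([crop(t,440,190),crop(s,188,172)])]))
```

```text
(no output)
```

View pics/c1.png

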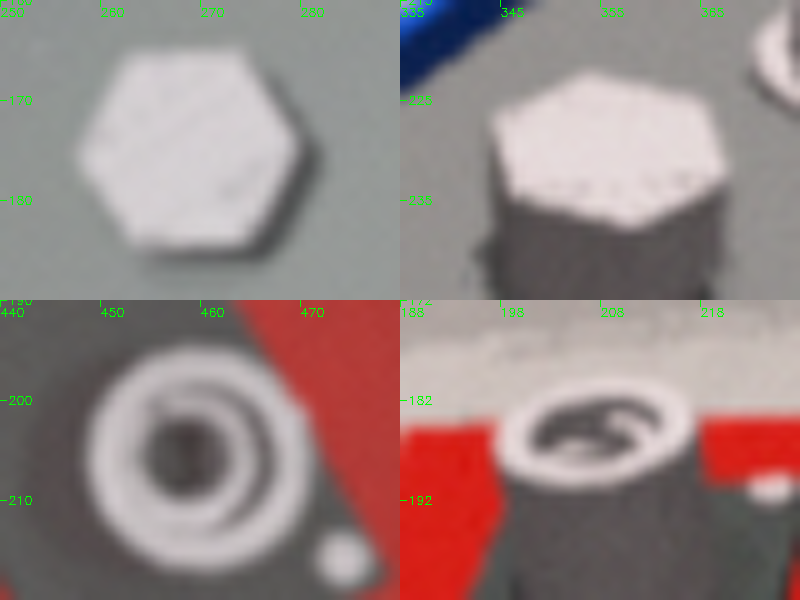

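```bash
cat > h.py <<'E'
import numpy as np
from plant import telemetry, viewer
np.set_printoptions(precision=4,suppress=True)
def ray(n,p):
    c=viewer.camera_info(n);K=c["intrinsics"];T=c["extrinsics"]
    d=T[:3,:3]@np.linalg.solve(K,[p[0],p[1],1]);return T[:3,3],d/np.linalg.norm(d)
def tri(pt,ps):
    A=0;b=0;L=[]
    for n,p in(("top",pt),("scene",ps)):
        o,d=ray(n,p);M=np.eye(3)-np.outer(d,d);A=A+M;b=b+M@o;L.append((o,d))
    X=np.linalg.solve(A,b);return X,[np.linalg.norm(np.cross(X-o,d)) for o,d in L]
def atz(n,p,z):
    o,d=ray(n,p);return o+d*(z-o[2])/d[2]
E
python3 - <<'E'
from h import *
print("head",tri((268.4,174.4),(355.6,229.3)));print("boss",tri((459.3,205.4),(206.95,184.8)))
C=np.array([[7.9,15.7],[12.7,5],[24.3,5],[30,14.5],[24.8,24.5],[13,24.3]])+[249.55,159.55]
P=np.array([atz("top",c,.092) for c in C])[:,:2]
S=np.array([[93,118],[190,70],[305,97],[328,178],[232,228],[113,195]])/10+[334.55,214.55]
Q=np.array([atz("scene",c,.092) for c in S])[:,:2]
for P in(P,Q):
    d=np.roll(P,-1,0)-P;print(P.mean(0),np.linalg.norm(d,axis=1));a=np.degrees(np.arctan2(d[:,1],d[:,0]));print(a%60, "flat dir mod60",np.degrees(np.angle(np.exp(6j*np.radians(a)).sum()))/6%60)
cr=np.array([atz("top",c,.078) for c in((173,122),(310,154),(286,252),(147,219))]);print("crate",cr[:,:2])
for n,c,s,z in(("y1",(339,102),(244,262),.09),("y2",(356,140),(253,231),.09),("y3",(337,228),(316,188),.09),("y4",(273,290),(392,174),.09)):print(n,tri(c,s)[0])
print("spacer",atz("top",(336,272),.03))
print("plinth",[atz("top",p,.03)[:2] for p in((464,154),(404,186),(446,258),(501,227))])
E
```

```text
head (array([0.5567, 0.1302, 0.0931]), [np.float64(0.0007700096533780591), np.float64(0.000770009653378126)])
boss (array([ 0.5095, -0.237 ,  0.0537]), [np.float64(0.00031873356892052167), np.float64(0.0003187335689202957)])
[0.5572 0.1298] [0.0219 0.0217 0.0208 0.021  0.022  0.0188]
[37.7012 31.2898 32.4667 34.249  30.3418 32.3161] flat dir mod60 33.037455971354134
[0.5548 0.1301] [0.0217 0.0205 0.0223 0.0211 0.0208 0.0211]
[35.7357 34.9263 32.4446 35.6158 32.5132 34.0931] flat dir mod60 34.2227061630459
crate [[0.6555 0.3178]
 [0.5996 0.0538]
 [0.4132 0.094 ]
 [0.4689 0.3589]]
y1 [0.6984 0.003  0.0819]
y2 [ 0.6265 -0.031   0.0811]
y3 [0.4595 0.0014 0.0841]
y4 [0.3427 0.1166 0.0851]
spacer [ 0.3728 -0.0015  0.03  ]
plinth [array([ 0.6146, -0.2535]), array([ 0.5472, -0.134 ]), array([ 0.4058, -0.219 ]), array([ 0.4698, -0.3277])]
```

carry_out:
  grip: 0.15
  rows:
    - [-0.28,0.281,0,0,0,-0.08]
    - [-0.56,0.563,0,0,0,-0.16]
    - [-0.56,0.563,0,0,0,-0.16]
    - [-0.56,0.563,0,0,0,-0.16]
    - [-0.56,0.563,0,0,0,-0.16]
    - [-0.56,0.563,0,0,0,-0.16]
    - [-0.56,0.563,0,0,0,-0.16]
    - [-0.56,0.563,0,0,0,-0.16]

```text
clock: 1.1
tool_pos: [0.4539, -0.1438, 0.2267]
orientation: [-180.0, 0.0, -146.4]
force: [1.4, -0.2, -0.9]
opening: 0.0507
gripper_force: 0.0
```

carry_out:
  rows:
    - [-0.238,0.1725,0,0,0,0]
    - [-0.238,0.1725,0,0,0,0]
    - [-0.238,0.1725,0,0,0,0]
    - [-0.238,0.1725,0,0,0,0]
    - [-0.238,0.1725,0,0,0,0]
    - [-0.238,0.1725,0.05,0,0,0]
    - [-0.238,0.1725,0.1,0,0,0]
    - [-0.238,0.1725,0.1,0,0,0]

```text
clock: 2.1
tool_pos: [0.5536, 0.1284, 0.123]
orientation: [179.9, -0.5, -146.4]
force: [-0.7, -0.0, 0.3]
opening: 0.0503
gripper_force: 0.0
```

Run:
```python
from h import *
import cv2
o=telemetry.get_obs();print(o["clock"],o["tool_pos"],o["orientation"],o["joint_pos"])
t=viewer.snapshot("top")[:,:,::-1];s=viewer.snapshot("scene")[:,:,::-1]
f=lambda im,u,v,w,h,k:cv2.resize(im[v:v+h,u:u+w],None,fx=k,fy=k,interpolation=cv2.INTER_CUBIC)
cv2.imwrite("pics/c2.png",np.hstack([f(t,220,130,100,100,4),f(s,300,140,100,100,4)]))
```

```text
2.1 [0.5536 0.1284 0.123 ] [ 179.9499   -0.4723 -146.396 ] [ 32.7513  15.9954 -20.5376  -0.0533 -53.9401 -89.1159]
```

View pics/c2.png

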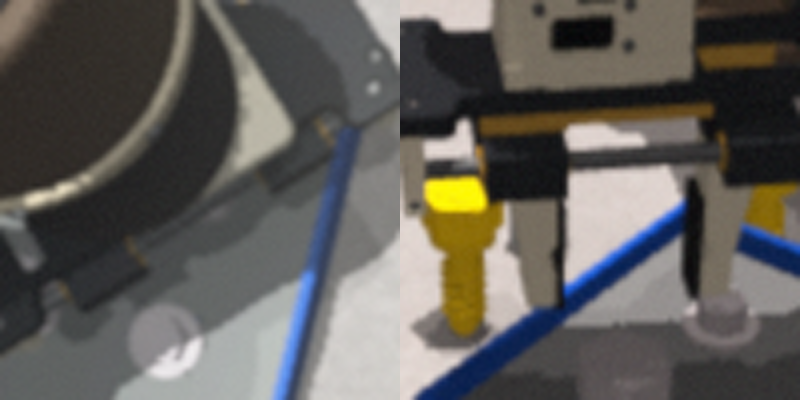

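The fingers straddle the hex head, at (356,233) in the scene view, and are clear of the neighbouring parts. I'll let the arm settle, then descend.

carry_out:
  rows:
    - [0,0,0,0,0,0]
    - [0,0,0.01,0,0,0]
    - [0,0,0.02,0,0,0]
    - [0,0,0.02,0,0,0]

```text
clock: 2.7
tool_pos: [0.5557, 0.1292, 0.1056]
orientation: [180.0, -0.1, -146.4]
force: [0.6, -0.7, 0.5]
opening: 0.0505
gripper_force: 0.0
```

carry_out:
  rows:
    - [0,0,0.012,0,0,0]
    - [0,0,0.024,0,0,0]
    - [0,0,0.036,0,0,0]
    - [0,0,0.038,0,0,0]
    - [0,0,0.038,0,0,0]

```text
clock: 3.32
tool_pos: [0.5563, 0.1296, 0.0684]
orientation: [-180.0, -0.0, -146.4]
force: [-0.6, -0.5, 0.7]
opening: 0.0507
gripper_force: 0.0
```

carry_out:
  grip: -1
  rows:
    - [0,0,0,0,0,0]
    - [0,0,0,0,0,0]
    - [0,0,0,0,0,0]
    - [0,0,0,0,0,0]
    - [0,0,0,0,0,0]

```text
clock: 3.95
tool_pos: [0.5566, 0.1299, 0.069]
orientation: [-180.0, 0.0, -146.4]
force: [-1.9, 1.7, 4.4]
opening: 0.0355
gripper_force: 30.0
```

carry_out:
  rows:
    - [0,0,-0.02,0,0,0]
    - [0,0,-0.04,0,0,0]
    - [0,0,-0.07,0,0,0]
    - [0,0,-0.1,0,0,0]
    - [0,0,-0.13,0,0,0]
    - [0,0,-0.14,0,0,0]
    - [0,0,-0.14,0,0,0]
    - [0,0,-0.14,0,0,0]

```text
clock: 4.95
tool_pos: [0.5554, 0.1293, 0.2068]
orientation: [180.0, -0.1, -146.4]
force: [-0.3, -0.3, -3.6]
opening: 0.036
gripper_force: 30.0
```

carry_out:
  rows:
    - [0.03,-0.035,0,0,0,0]
    - [0.07,-0.08,0,0,0,0]
    - [0.11,-0.126,0,0,0,0]
    - [0.15,-0.173,0,0,0,0]
    - [0.19,-0.22,0,0,0,0]
    - [0.225,-0.26,0,0,0,0]
    - [0.2422,-0.2797,0,0,0,0]
    - [0.2422,-0.2797,0.02,0,0,0]

```text
clock: 5.95
tool_pos: [0.5093, -0.2396, 0.188]
orientation: [-180.0, 0.0, -146.5]
force: [-0.5, 0.7, -4.0]
opening: 0.0359
gripper_force: 30.0
```

carry_out:
  rows:
    - [0,0,0.02,0,0,0]
    - [0,0,0.04,0,0,0]
    - [0,0,0.05,0,0,0]
    - [0,0,0.05,0,0,0]
    - [0,0,0.05,0,0,0]

```text
clock: 6.58
tool_pos: [0.5099, -0.2375, 0.1391]
orientation: [-180.0, 0.0, -146.4]
force: [-0.1, -0.7, -3.2]
opening: 0.0359
gripper_force: 30.0
```

Run:
```python
from h import *
import cv2
o=telemetry.get_obs();print(o["clock"],o["tool_pos"],o["orientation"],o["joint_pos"],o["force"])
t=viewer.snapshot("top")[:,:,::-1];s=viewer.snapshot("scene")[:,:,::-1]
f=lambda im,u,v,w,h,k:cv2.resize(im[v:v+h,u:u+w],None,fx=k,fy=k,interpolation=cv2.INTER_CUBIC)
cv2.imwrite("pics/c3.png",f(s,160,110,100,110,5))
```

```text
6.575 [ 0.5099 -0.2375  0.1391] [-179.9663    0.0207 -146.3643] [ -5.0245  14.2385 -20.599    0.0164 -55.1253 -51.3492] [-0.1245 -0.6562 -3.2071]
```

View pics/c3.png

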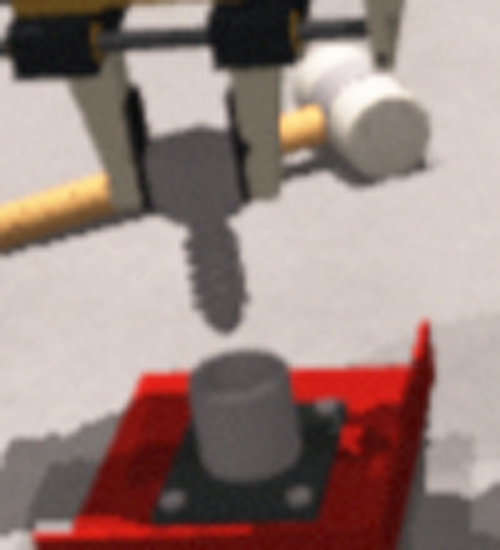

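The scene crop shows the bolt hanging above the boss, head near (199,144) and tip near (205,176). It looks slightly slanted, so I'll check it against the projection.

Run:
```python
from h import *
def proj(n,X):
    c=viewer.camera_info(n);T=np.linalg.inv(c["extrinsics"]);p=c["intrinsics"]@(T[:3,:3]@X+T[:3,3]);return p[:2]/p[2]
for z in(.162,.142,.134,.08,.076):
    print(z,(proj("scene",np.array([.5097,-.2372,z]))-[160,110]+.5)*5-.5)
print((proj("scene",np.array([.5095,-.237,.054]))-[160,110]+.5)*5-.5)
```

```text
0.162 [192.6766 146.2052]
0.142 [200.989  191.0188]
0.134 [204.2557 208.63  ]
0.08 [225.4782 323.0436]
0.076 [226.9952 331.2218]
[235.8771 375.3971]
```

carry_out:
  rows:
    - [0,0,0.01,0,0,0]
    - [0,0,0.02,0,0,0]
    - [0,0,0.026,0,0,0]
    - [0,0,0.03,0,0,0]
    - [0,0,0.034,0,0,0]
    - [0,0,0.034,0,0,0]

```text
clock: 7.42
tool_pos: [0.5093, -0.2374, 0.1043]
orientation: [180.0, -0.0, -146.4]
force: [0.7, -0.2, -4.0]
opening: 0.0352
gripper_force: 30.0
```

carry_out:
  rows:
    - [0,0,0.002,0,0,0]
    - [0,0,0.004,0,0,0]
    - [0,0,0.006,0,0,0]
    - [0,0,0.006,0,0,0]

```text
clock: 7.92
tool_pos: [0.5095, -0.2374, 0.0984]
orientation: [180.0, -0.0, -146.4]
force: [-0.6, 0.4, -2.9]
opening: 0.0364
gripper_force: 30.0
```

carry_out:
  rows:
    - [0,0,0.001,0,0,0]
    - [0,0,0.002,0,0,0]
    - [0,0,0.003,0,0,0]
    - [0,0,0.003,0,0,0]

```text
clock: 8.43
tool_pos: [0.5097, -0.2374, 0.0962]
orientation: [-180.0, 0.0, -146.4]
force: [-2.7, 1.9, 4.5]
opening: 0.0359
gripper_force: 30.0
```

carry_out:
  rows:
    - [0,0,-0.0003,0,0,-0.13]
    - [0,0,-0.0006,0,0,-0.26]
    - [0,0,-0.0009,0,0,-0.39]
    - [0,0,-0.0012,0,0,-0.52]
    - [0,0,-0.0012,0,0,-0.52]

```text
clock: 9.05
tool_pos: [0.5093, -0.2376, 0.0973]
orientation: [-180.0, -0.0, -116.6]
force: [-3.0, 0.8, 5.5]
opening: 0.0358
gripper_force: 30.0
```

carry_out:
  rows:
    - [0,0,-0.0003,0,0,-0.13]
    - [0,0,-0.0006,0,0,-0.26]
    - [0,0,-0.0009,0,0,-0.39]
    - [0,0,-0.0012,0,0,-0.52]
    - [0,0,-0.0015,0,0,-0.65]
    - [0,0,-0.0018,0,0,-0.78]
    - [0,0,-0.0018,0,0,-0.78]

```text
clock: 9.93
tool_pos: [0.5092, -0.2376, 0.0989]
orientation: [180.0, -0.0, -72.0]
force: [-4.4, 0.0, 5.4]
opening: 0.0356
gripper_force: 30.0
```

carry_out:
  rows:
    - [0,0,-0.0003,0,0,-0.12]
    - [0,0,-0.0005,0,0,-0.24]
    - [0,0,-0.0008,0,0,-0.35]
    - [0,0,-0.0008,0,0,-0.35]

```text
clock: 10.42
tool_pos: [0.5091, -0.2372, 0.0988]
orientation: [180.0, 0.1, -52.1]
force: [-1.1, 1.0, -2.4]
opening: 0.036
gripper_force: 30.0
```

carry_out:
  rows:
    - [0,0,0.001,0,0,0]
    - [0,0,0.002,0,0,0]
    - [0,0,0.003,0,0,0]
    - [0,0,0.003,0,0,0]

```text
clock: 10.92
tool_pos: [0.5091, -0.2372, 0.0958]
orientation: [180.0, 0.0, -51.9]
force: [-2.5, 1.2, -4.3]
opening: 0.0355
gripper_force: 30.0
```

carry_out:
  rows:
    - [0,0,0.001,0,0,0]
    - [0,0,0.002,0,0,0]
    - [0,0,0.003,0,0,0]
    - [0,0,0.004,0,0,0]
    - [0,0,0.004,0,0,0]

```text
clock: 11.55
tool_pos: [0.5094, -0.2375, 0.0929]
orientation: [180.0, -0.0, -51.8]
force: [-5.0, 1.7, 4.6]
opening: 0.0356
gripper_force: 30.0
```

Seated in the groove after the drop: the tip went from about 18 to 24 mm below the mouth. Now the forward turn.

carry_out:
  rows:
    - [-0.0002,0.0002,0.0003,0,0,0.13]
    - [-0.0002,0.0002,0.0006,0,0,0.26]
    - [-0.0002,0.0002,0.0009,0,0,0.39]
    - [-0.0002,0.0002,0.0012,0,0,0.52]
    - [-0.0002,0.0002,0.0012,0,0,0.52]

```text
clock: 12.18
tool_pos: [0.5094, -0.2372, 0.0917]
orientation: [-180.0, -0.0, -81.7]
force: [-5.3, 3.2, 3.9]
opening: 0.0356
gripper_force: 30.0
```

carry_out:
  rows:
    - [0,0,0.0004,0,0,0.175]
    - [0,0,0.0008,0,0,0.35]
    - [0,0,0.0012,0,0,0.525]
    - [0,0,0.0016,0,0,0.7]
    - [0,0,0.0019,0,0,0.875]
    - [0,0,0.0023,0,0,1.05]
    - [0,0,0.0027,0,0,1.225]
    - [0,0,0.0031,0,0,1.4]

```text
clock: 13.18
tool_pos: [0.5099, -0.2371, 0.0887]
orientation: [-180.0, 0.1, -162.2]
force: [-3.8, 3.5, 3.5]
opening: 0.036
gripper_force: 30.0
```

carry_out:
  rows:
    - [0,0,0.0004,0,0,0.175]
    - [0,0,0.0008,0,0,0.35]
    - [0,0,0.0012,0,0,0.525]
    - [0,0,0.0016,0,0,0.7]
    - [0,0,0.0019,0,0,0.875]
    - [0,0,0.0023,0,0,1.05]
    - [0,0,0.0027,0,0,1.222]
    - [0,0,0.0027,0,0,1.222]

```text
clock: 14.18
tool_pos: [0.5097, -0.2377, 0.0859]
orientation: [180.0, 0.1, 128.2]
force: [-3.6, 0.1, 2.2]
opening: 0.0358
gripper_force: 30.0
```

carry_out:
  grip: 0.3
  rows:
    - [0,0,0,0,0,0]
    - [0,0,0,0,0,0]
    - [0,0,0,0,0,0]
    - [0,0,0,0,0,0]

```text
clock: 14.68
tool_pos: [0.5095, -0.2374, 0.0854]
orientation: [180.0, 0.0, 128.2]
force: [-0.2, -0.1, -0.9]
opening: 0.0568
gripper_force: 0.0
```

carry_out:
  rows:
    - [0,0,0,0,0,-0.18]
    - [0,0,0,0,0,-0.36]
    - [0,0,0,0,0,-0.54]
    - [0,0,0,0,0,-0.72]
    - [0,0,0,0,0,-0.9]
    - [0,0,0,0,0,-1.08]
    - [0,0,0,0,0,-1.26]
    - [0,0,0,0,0,-1.44]

```text
clock: 15.68
tool_pos: [0.5093, -0.2373, 0.0853]
orientation: [-180.0, 0.0, -149.0]
force: [0.5, -0.1, -0.3]
opening: 0.0572
gripper_force: 0.0
```

carry_out:
  rows:
    - [0,0,0,0,0,-0.18]
    - [0,0,0,0,0,-0.36]
    - [0,0,0,0,0,-0.54]
    - [0,0,0,0,0,-0.72]
    - [0,0,0,0,0,-0.9]
    - [0,0,0,0,0,-1.08]
    - [0,0,0,0,0,-1.26]
    - [0,0,0,0,0,-1.44]

```text
clock: 16.68
tool_pos: [0.5093, -0.2373, 0.0853]
orientation: [-180.0, -0.0, -66.5]
force: [-0.1, 0.5, -0.2]
opening: 0.0567
gripper_force: 0.0
```

carry_out:
  rows:
    - [0,0,0,0,0,-0.13]
    - [0,0,0,0,0,-0.2616]
    - [0,0,0,0,0,-0.2616]
    - [0,0,0,0,0,-0.2616]

```text
clock: 17.18
tool_pos: [0.5093, -0.2373, 0.0854]
orientation: [-180.0, -0.0, -52.0]
force: [-0.7, -0.4, 1.0]
opening: 0.057
gripper_force: 0.0
```

carry_out:
  grip: -1
  rows:
    - [0,0,0,0,0,0]
    - [0,0,0,0,0,0]
    - [0,0,0,0,0,0]
    - [0,0,0,0,0,0]
    - [0,0,0,0,0,0]
    - [0,0,0,0,0,0]

```text
clock: 17.92
tool_pos: [0.5092, -0.2373, 0.0854]
orientation: [-180.0, -0.0, -51.9]
force: [0.4, -0.1, 1.2]
opening: 0.0361
gripper_force: 29.9
```

carry_out:
  rows:
    - [0,0,0.0003,0,0,0.13]
    - [0,0,0.0006,0,0,0.26]
    - [0,0,0.0009,0,0,0.39]
    - [0,0,0.0012,0,0,0.52]
    - [0,0,0.0012,0,0,0.52]

```text
clock: 18.55
tool_pos: [0.509, -0.2373, 0.0842]
orientation: [180.0, 0.0, -81.6]
force: [-1.6, -0.2, 1.6]
opening: 0.0361
gripper_force: 29.9
```

carry_out:
  rows:
    - [0,0,0.0004,0,0,0.175]
    - [0,0,0.0008,0,0,0.35]
    - [0,0,0.0012,0,0,0.525]
    - [0,0,0.0016,0,0,0.7]
    - [0,0,0.0019,0,0,0.875]
    - [0,0,0.0023,0,0,1.05]
    - [0,0,0.0027,0,0,1.225]
    - [0,0,0.0031,0,0,1.4]

```text
clock: 19.55
tool_pos: [0.509, -0.2372, 0.0811]
orientation: [180.0, -0.0, -162.0]
force: [-1.5, 0.9, 1.8]
opening: 0.0358
gripper_force: 29.9
```

carry_out:
  rows:
    - [0,0,0.0004,0,0,0.175]
    - [0,0,0.0008,0,0,0.35]
    - [0,0,0.0012,0,0,0.525]
    - [0,0,0.0016,0,0,0.7]
    - [0,0,0.0019,0,0,0.875]
    - [0,0,0.0023,0,0,1.05]
    - [0,0,0.0027,0,0,1.222]
    - [0,0,0.0027,0,0,1.222]

```text
clock: 20.55
tool_pos: [0.5091, -0.2373, 0.0783]
orientation: [-180.0, -0.0, 128.3]
force: [-0.5, 1.2, 1.2]
opening: 0.036
gripper_force: 29.9
```

carry_out:
  rows:
    - [0,0,0,0,0,0]
    - [0,0,0,0,0,0]
    - [0,0,0,0,0,0]

```text
clock: 20.92
tool_pos: [0.5092, -0.2373, 0.0783]
orientation: [-180.0, -0.0, 128.2]
force: [0.3, 0.9, 0.9]
opening: 0.0356
gripper_force: 29.9
```

Run:
```python
from h import *
import cv2
o=telemetry.get_obs();print(o["clock"],o["tool_pos"],o["orientation"],o["joint_pos"],o["force"],o["moment"])
t=viewer.snapshot("top")[:,:,::-1];s=viewer.snapshot("scene")[:,:,::-1]
cv2.imwrite("pics/c4.png",np.hstack([cv2.resize(s[110:220,160:260],(500,550),interpolation=cv2.INTER_CUBIC)]))
```

```text
20.925 [ 0.5092 -0.2373  0.0783] [-179.995    -0.0065  128.1912] [  -5.0289   18.1254  -24.5391   -0.0018  -47.3435 -136.7786] [0.2738 0.8808 0.9435] [ 0.1191  0.3547 -0.0485]
```

View pics/c4.png

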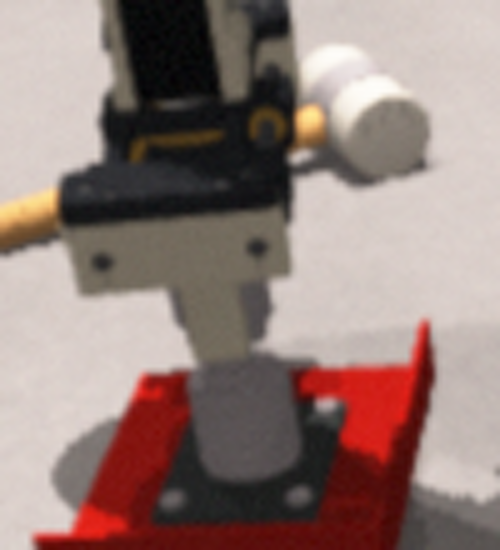

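The crop shows the finger on the head just above the boss. The bolt is upright and deep in the boss, having sunk 14 mm over the 360° turn. I'll hand it in while holding.

```bash
python3 -c "
from plant import workorder; print(workorder.close_job())"
```

```text
the job is handed in; nothing more can be done
None
```

The bolt was started and the job handed in at about 21 s: it climbed back to the thread end, dropped about 6 mm into the groove, then sank 14 mm over one full forward turn, and is upright in the boss with its head still gripped (the hand-in returned no verdict).

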